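# Hold a pulse meter down on its test jig

## Robot

A 6-joint arm with a two-finger parallel gripper is mounted at the origin on the work surface. World frame = base frame: x ahead of the robot, y to its left, z up, the work surface at z = 0. Lengths are in mm, angles in degrees, forces in N, time in s.
With the tool pointing down it reaches from about 350 to 850 mm from the base axis. Payload 8.1 kg.
Tool frame: the origin (TCP) lies at the very end of the fingers, on their centre line; the grasp point (between the pads) lies r.tcp_to_grasp behind it (r.tcp_to_grasp is the distance from the TCP to the grasp point, in mm); z points along the fingers, y is the line along which they close (so a half turn about z gives the same grasp; the last joint's range is limited). The gripper opens to 85 mm and grips with 20 to 120 N. Pads are 22 mm wide; open, the fingers measure 114 mm over their backs; the gripper's body (76 mm by 85 mm) begins 54 mm behind the grasp point. The pads swing forward as they close: fully open they stand 13 mm farther back than shut.
Start: joints at [-75.539, 7.471, 85.268, -0, 87.261, -4.893], TCP at [198.867, -566.089, 231.292] pointing down, gripper open.
Joint ranges: [-169.43, 169.43], [-51.17, 129.36], [1.28, 143.12], [-76.62, 256.62], [0, 156.53], [-152.29, 152.29]. Speed limits (degrees/s): [136.94, 136.94, 159.86, 180, 180, 180].

## Interface

Orientations are given as [roll, pitch, yaw] about the fixed x, y, z axes, in that order (R = Rz(yaw) Ry(pitch) Rx(roll)).
In Python, from bench import r gives the robot as it stands.
- The arm moves only by the shell command python3 -m handwheel 'ROWS' [OPENING] [FORCE]. ROWS is JSON, a list of rows, each a list of 4 numbers: the shift along the tool's x, y, z in m, then the turn about the tool's z in degrees. A call has 1 to 10 rows; each row shifts and turns the commanded pose from where the row before left it, along the tool's axes as they then stand; what a row does not reach is not made up. A row lasts 1/10 s, in which the tool goes at most 50 mm and 8.59 degrees, less where a joint would pass 70% of its speed; a pose out of reach is approached as far as the arm can. A call is refused whole if a number of a shift passes 0.05 or a number of a turn 8.59, either way. A call with a gripper value outside its range is refused whole. OPENING is the finger opening in m, from 0 to 0.0854, set as the call begins (- or left out, the last holds). The fingers move at their own pace and stop on an object; FORCE is the grip in N (left out, the last holds). Time passes only in rows, so rows that do not move let the fingers close. It gives the time, the measured TCP pose, the force, the opening and the grip force at its end, in the units of the state.
- r.sense(): the state, without advancing time (a new reading comes with each control period).
- r.snapshot(name): name is "side" or "top"; returns the picture (420x560x3 uint8, red, green, blue); there is no depth.
- r.camera_params(name): a dict with "fx", "fy", "cx", "cy" (pixels), "R" (3x3) and "t" (3): a world point X has camera coordinates R X + t. Camera axes: x right, y down, z forward; pixel columns grow to the right and rows downward; lengths in mm; the calibration is good to about 2 mm. A picture is of the moment at which its call begins. camera_params takes no time and is no camera call.
- r.hand_in(): hands the job in; it is judged then, once.
The state is a dict: "time": time; "joint_pos": joint angles; "qd": joint speeds; "joint_efforts": joint torques, N m; "tool_pos": TCP position; "tcp_rot": TCP orientation; "ft_force": force on the tool from outside, world axes, zero at the start; "wrist_torque": the same for the moment, N m; "finger_gap": finger opening in mm; "grip_force": force on a finger pad.
Only numpy, scipy, OpenCV 4.12 (cv2) and the standard library are available. Lean on these libraries where they do the work, as an engineer would, in place of code of your own. Each camera call takes 0.05 s, during which the arm holds its last target. There are 200 camera calls.

## Task

Pick up the one open pulse meter, the white one with its green circuit board showing, by its white sides, and load it board-up into the nest of the test jig, round nose in the V end. Push it down against the sprung contact pins until it sits hard on its stops, then keep it there with a steady, moderate push, and finish while still holding it down. Do not touch the bare board, do not lean on the jig, and leave the finished meters, the carton and the screwdriver where they are.

Things in the scene. Friction and masses are not known exactly. Their poses are not given: they have to be found in the camera images.
- unit: the open pulse meter: white plastic shell, 62 mm long (own x), 34 mm wide (own y), 28 mm tall, about 60 g. Flat parallel sides run from the square tail (x = -31) to x = +14; from there a half-round nose of radius 17 mm reaches x = +31. Origin: centre of its underside; x points to the nose, z up. Starts flat on the bench, board up
- unit_nose (a point): tip of the round nose of the open meter, at the level of its underside
- board: the bare green circuit board in the top of the open meter (same origin and axes as the meter); it lies 3 mm below the top of a 2.5 mm white rim, so its surface is 25 mm above the underside; small chips on it stay below the rim. Not to be touched
- jig: the test jig, fixed to the bench: grey box 150 (own x) x 104 x 44 mm, aluminium deck at 44 mm, black nest plate (84 x 48 mm) to 48 mm. Origin: centre of its underside; x points to the V end of the nest, z up. Black guides up to 71 mm stand round the nest: an end wall and two short cheeks for the square tail (-x end), two posts at 45 degrees, a V, for the round nose (+x end)
- nest (a point): centre of the nest at stop height, 56 mm above the jig's underside: the origin of a fully seated meter lies here, its x along the jig's x. The guides leave about 1.5 mm play all round; their top 5 mm flare out by 4 mm as a lead-in, the straight part ends 10 mm above the stops. Both long sides are open for fingers between the guides, from x = -23 to x = +22 mm
- stops: two steel stop pads in the nest, one under the tail and one under the nose, tops 56 mm above the jig's underside (same origin and axes as the jig): the hard stop, on which the meter's underside must bear
- plunger (a joint): sprung contact head with six gold pins in the middle of the nest, value in m: 0 = free, pin tips 6 mm above the stops; grows as it is pressed down; 0.006 with the meter on its stops. The spring pushes up with 3 N when free and 7 N at 6 mm, more than the meter's weight: an unheld meter sits 6 mm too high
- finished_1: finished pulse meter, same outline as the open one, 34 mm tall, closed with a black glass display on top: leave alone. Origin: centre of its underside
- finished_2: another finished pulse meter, the same as finished_1: leave alone
- carton: empty white carton without lid, 100 x 75 x 42 mm: leave alone. Origin: centre of its underside
- screwdriver: screwdriver 160 mm long lying on the bench at the right: leave alone
Not all that is in view belongs to the job. What is shaped like the unit but blue or yellow is not meant.

How it is judged:
By the outcome, as a careful person would: the job done as asked, in the order asked, and still so for the second after the job is handed in, while the arm keeps its last pose, push and grip.
It also fails if it takes over 38 s, if anything falls off the work surface, if the arm or the gripper's body presses on something with over 40 N, if the wrist force passes 120 N, or if a joint passes its speed limit or range.

## Working session

There is one attempt and no reset: what is moved stays moved. The work goes in short steps, Python scripts to look and compute and a shell command to move; the robot and the scene stay as the last step left them, time stands still between calls to the robot, and variables do not carry over. Pictures are saved under pics/ and viewed, at most 10 in all, crops included, and the job is handed in when it is done.

```bash
mkdir -p pics
python3 - <<'E'
from bench import r
import cv2
for n in("top","side"):
    cv2.imwrite(f"pics/{n}0.png",cv2.cvtColor(r.snapshot(n),cv2.COLOR_RGB2BGR))
    print(n,r.camera_params(n))
s=r.sense();print(s,r.tcp_to_grasp)
E
```

```text
top {'fx': 399.563012108435, 'fy': 399.563012108435, 'cx': 284.5484456090545, 'cy': 204.72356587950574, 'R': array([[ 0.00729339, -0.99996776, -0.00335924],
       [-0.99573232, -0.00695336, -0.09202602],
       [ 0.09199969,  0.00401609, -0.99575094]]), 't': array([  44.47569604,  514.05473789, 1036.09952953])}
side {'fx': 444.6409367199326, 'fy': 444.6409367199326, 'cx': 277.0400018778625, 'cy': 211.177957712988, 'R': array([[-0.95500881, -0.29652525, -0.00556398],
       [-0.18496808,  0.61017561, -0.77037168],
       [ 0.23182966, -0.73468258, -0.63757079]]), 't': array([527.41215708, 123.65366724, 995.32133638])}
{'time': 0.1, 'joint_pos': array([-7.55401881e+01,  7.51178242e+00,  8.53234200e+01,  6.79014257e-04,
        8.72609892e+01, -4.89347977e+00]), 'qd': array([ 0.00093172, -0.05073611, -0.10042034, -0.0258455 , -0.1458115 ,
        0.01757099]), 'joint_efforts': array([ 9.36007673e-04, -5.70951033e+01, -5.01941764e+01, -3.80351639e-04,
        8.16870685e-03,  3.22197469e-07]), 'tool_pos': array([ 198.73256401, -565.60875922,  230.33524011]), 'tcp_rot': array([-1.79904217e+02, -8.88119423e-03,  1.93532512e+01]), 'ft_force': array([-0.69518414, -0.14113008,  0.89507909]), 'wrist_torque': array([-0.04965007, -0.04159717,  0.01159263]), 'grip_force': 0.0, 'finger_gap': 85.67744877722068} 18.700000000000003
```

View pics/top0.png

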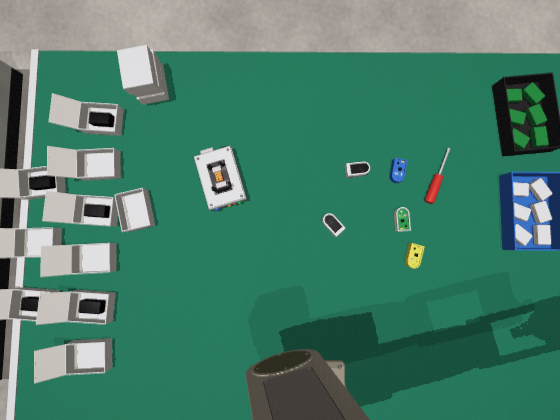

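View pics/side0.png

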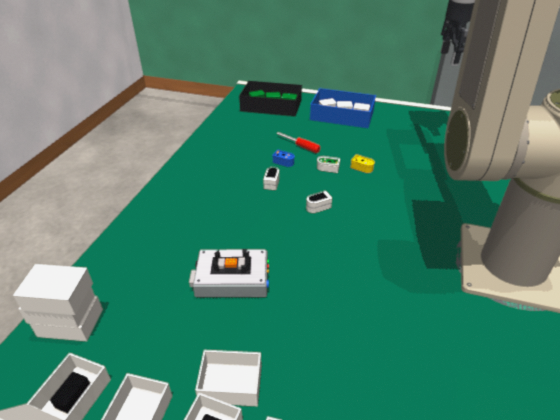

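Candidates in the top view are: white with green (403,219), finished black-topped (358,168) and (334,225), blue (398,170), and yellow (416,256). Only (403,219) is a white shell with a green board. The jig is at (220,178). I'll enlarge both to confirm.

Run:
```python
import cv2,numpy as np
t=cv2.imread("pics/top0.png");s=cv2.imread("pics/side0.png")
f=lambda im,x,y,w,h,k:cv2.resize(im[y:y+h,x:x+w],None,fx=k,fy=k,interpolation=cv2.INTER_CUBIC)
a=f(t,380,199,50,37,8);b=f(t,190,142,66,75,4)
c=f(s,310,150,40,30,10);d=f(s,185,240,95,65,4)
o=np.zeros((600,800,3),np.uint8)
for im,x,y in((a,0,0),(b,410,0),(c,0,300),(d,410,310)):o[y:y+im.shape[0],x:x+im.shape[1]]=im
cv2.imwrite("pics/crop1.png",o)
```

```text
(no output)
```

View pics/crop1.png

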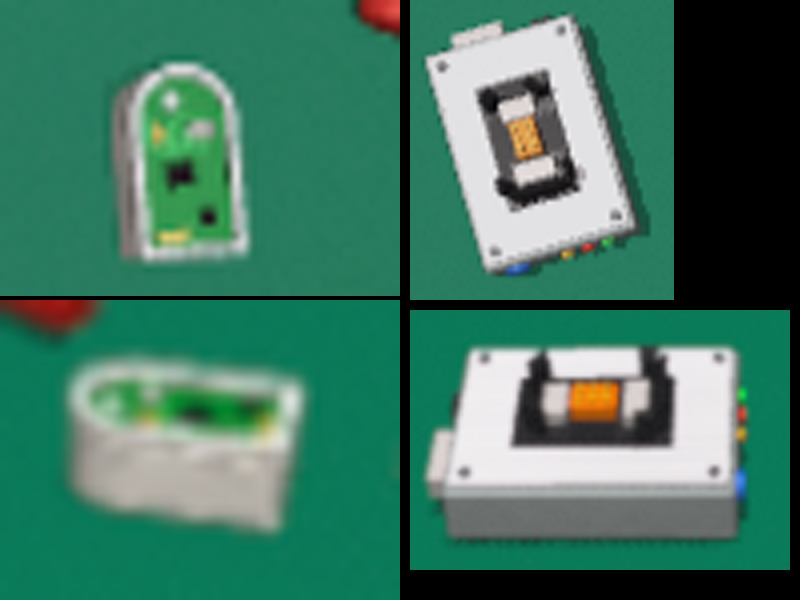

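```bash
cat > h.py <<'E'
from bench import r
import numpy as np
from scipy.optimize import least_squares
C={n:r.camera_params(n) for n in("top","side")}
def proj(n,P):
    c=C[n];q=np.atleast_2d(P)@np.array(c["R"]).T+c["t"]
    return np.c_[c["fx"]*q[:,0]/q[:,2]+c["cx"],c["fy"]*q[:,1]/q[:,2]+c["cy"]]
def place(p,L):
    a=np.radians(p[2]);L=np.array(L,float);R=np.array([[np.cos(a),-np.sin(a),0],[np.sin(a),np.cos(a),0],[0,0,1]])
    return L@R.T+[p[0],p[1],0]
def fit(obs,p0):  # obs: list of (cam, local xyz, pixel)
    f=lambda p:np.concatenate([(proj(n,place(p,[l]))[0]-px) for n,l,px in obs])
    s=least_squares(f,p0,loss="soft_l1",x_scale=[10,10,5]);return s.x,f(s.x).reshape(-1,2)
E
python3 - <<'E'
from h import *
T=lambda x,y:(np.array([x,y])+.5)/8-.5+[380,199]
J=lambda x,y:(np.array([x-410,y])+.5)/4-.5+[190,142]
S=lambda x,y:(np.array([x,y-300])+.5)/10-.5+[310,150]
K=lambda x,y:(np.array([x-410,y-310])+.5)/4-.5+[185,240]
u=[("top",(-31,17,28),T(141,259)),("top",(-31,-17,28),T(245,250)),("top",(31,0,28),T(182,64)),("top",(-31,17,0),T(122,256))]
us=[("side",(-31,-17,28),S(303,380)),("side",(-31,17,28),S(287,437)),("side",(-31,17,0),S(277,530))]
j=[("top",(75,52,44),J(427,57)),("top",(75,-52,44),J(573,14)),("top",(-75,-52,44),J(635,228)),("top",(-75,52,44),J(488,271))]
js=[("side",(75,-52,44),K(470,348)),("side",(-75,-52,44),K(738,348)),("side",(75,52,44),K(443,487)),("side",(-75,52,44),K(742,487))]
for nm,a,b in(("unit",u,us),("jig",j,js)):
    for o in(a,b,a+b):
        p,e=fit(o,[450,0 if nm=="jig" else -250,10]);print(nm,p.round(1),e.round(1).tolist())
E
```

```text
unit [ 479.4 -263.9    2.9] [[0.2, -0.5], [0.2, 0.1], [-0.1, 0.1], [-0.3, 0.2]]
unit [ 480.  -267.8    2.9] [[0.0, -0.0], [-0.1, 0.6], [0.1, -0.6]]
unit [ 479.5 -264.3    3.3] [[0.5, -0.5], [0.4, 0.0], [-0.0, 0.1], [-0.1, 0.2], [-0.1, 0.6], [-0.1, 1.3], [0.1, 0.1]]
jig [583.4 218.2  17.1] [[-0.8, -0.2], [0.6, -0.6], [1.0, 0.0], [-0.7, 0.7]]
jig [584.3 219.2  17.7] [[-0.2, -0.4], [0.8, -1.0], [0.1, 0.9], [-0.6, 0.2]]
jig [584.  218.8  17.4] [[-1.2, -0.2], [0.2, -0.8], [0.9, -0.3], [-0.7, 0.6], [0.2, -0.6], [1.1, -1.0], [0.2, 0.7], [-0.6, 0.3]]
```

The fits agree to about 2 mm, apart from 4 mm on the unit's y from the side view. The pair of white pads in the jig lies between the posts at the top (V, +x) and the wall at the bottom. I'll align the yaw and go above the unit.

```bash
cat >> h.py <<'E'
def rem(x,y,z,yaw):
    s=r.sense();p=s["tool_pos"];a=np.radians(s["tcp_rot"][2]);d=np.array([x,y,z])-p
    print("t",round(s["time"],2),"pos",p.round(1),"rot",s["tcp_rot"].round(2),"F",s["ft_force"].round(1),"gap",round(s["finger_gap"],1),"grip",round(s["grip_force"],1))
    print("tool shift mm",np.round([np.cos(a)*d[0]+np.sin(a)*d[1],np.sin(a)*d[0]-np.cos(a)*d[1],-d[2]],1),"turn",round(s["tcp_rot"][2]-yaw,2))
E
python3 -m handwheel '[[0,0,0,8.2],[0,0,0,8.2]]' 0.06
python3 -m handwheel '[[0.0296,-0.0286,0,0],[0.0296,-0.0286,0,0],[0.0296,-0.0286,0,0],[0.0296,-0.0286,0,0],[0.0296,-0.0286,0,0],[0.0296,-0.0286,0,0],[0.0296,-0.0286,0,0],[0.0296,-0.0286,0,0],[0.0296,-0.0286,0,0],[0.0296,-0.0286,0,0]]'
python3 -m handwheel '[[0,0,0.03,0],[0,0,0.04,0],[0,0,0.04,0],[0,0,0.03,0],[0,0,0,0],[0,0,0,0]]'
python3 - <<'E'
from h import *;import cv2
rem(479.5,-264.5,3,3.1)
o=np.zeros((560,800,3),np.uint8)
for n,x0,w,k in(("top",0,50,8),("side",400,80,5)):
    im=r.snapshot(n)[:,:,::-1];c=proj(n,[480,-264,30])[0].astype(int);h=int(560/k)
    x,y=c[0]-w//2,c[1]-h//2;print(n,x,y);m=im[y:y+h,x:x+w];m=cv2.resize(np.ascontiguousarray(m),None,fx=k,fy=k,interpolation=cv2.INTER_CUBIC);o[:m.shape[0],x0:x0+m.shape[1]]=m
cv2.imwrite("pics/above.png",o)
E
```

```text
time: 0.3
tool_pos: [198.8, -565.7, 230.6]
tcp_rot: [-179.9, 0.0, 2.6]
ft_force: [-0.1, 0.5, -1.1]
finger_gap: 60.5
grip_force: 0.0
time: 1.3
tool_pos: [480.5, -263.6, 230.9]
tcp_rot: [-180.0, 0.0, 3.0]
ft_force: [0.3, -0.1, -0.4]
finger_gap: 60.1
grip_force: 0.0
time: 1.9
tool_pos: [479.4, -264.9, 91.3]
tcp_rot: [-179.9, 0.1, 3.0]
ft_force: [0.5, -0.2, 1.7]
finger_gap: 59.9
grip_force: 0.0
t 1.9 pos [ 479.4 -264.9   91.3] rot [-1.7994e+02  7.0000e-02  2.9600e+00] F [ 0.5 -0.2  1.7] gap 59.9 grip 0.0
tool shift mm [ 0.2 -0.4 88.3] turn -0.14
top 378 183
side 288 103
```

View pics/above.png

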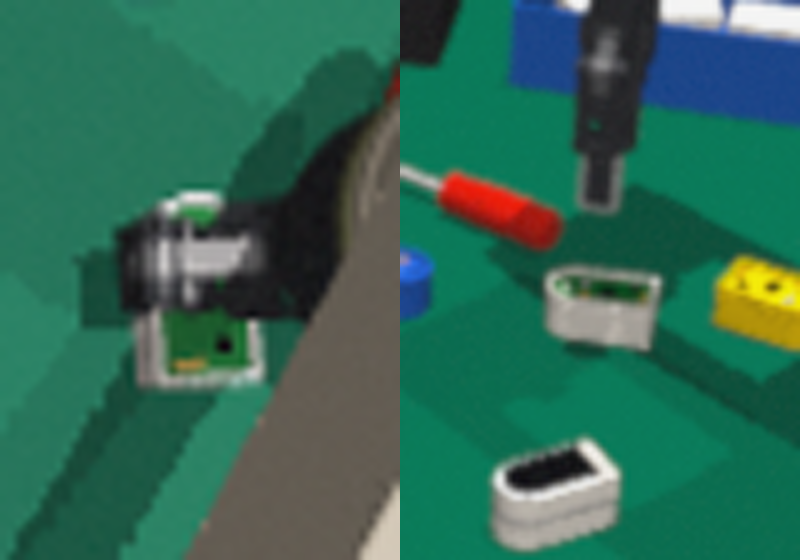

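The gripper, at top crop (190,255), straddles the unit, with the nose above and the tail below. The side view shows the near finger hanging over the shell with nothing under it. I'll descend and grip.

```bash
python3 -m handwheel '[[0,0,0.025,0],[0,0,0.025,0],[0,0,0.02,0],[0,0,0.011,0],[0,0,0.006,0],[0,0,0,0],[0,0,0,0]]' && python3 -m handwheel '[[0,0,0,0],[0,0,0,0],[0,0,0,0],[0,0,0,0],[0,0,0,0],[0,0,0,0]]' 0.02 60
python3 -c "
from h import *;rem(479.5,-264.5,180,3)"
```

```text
time: 2.7
tool_pos: [480.7, -265.8, 5.7]
tcp_rot: [179.9, -0.1, 3.0]
ft_force: [0.1, -0.1, 1.4]
finger_gap: 60.0
grip_force: 0.0
time: 3.3
tool_pos: [480.6, -265.8, 5.5]
tcp_rot: [179.9, -0.1, 3.0]
ft_force: [-0.6, -0.2, 6.4]
finger_gap: 32.4
grip_force: 61.3
t 3.3 pos [ 480.6 -265.8    5.5] rot [ 1.7993e+02 -1.0000e-01  2.9500e+00] F [-0.6 -0.2  6.4] gap 32.4 grip 61.3
tool shift mm [  -1.1   -1.4 -174.5] turn -0.05
```

```bash
python3 -m handwheel '[[0,0,-0.01,0],[0,0,-0.03,0],[0,0,-0.04,0],[0,0,-0.04,0],[0,0,-0.02,0],[0,0,0,-7.2],[0,0,0,-7.2],[0,0,0,0]]'
python3 -m handwheel '[[0.0174,-0.0308,0,0],[0.0174,-0.0308,0,0],[0.0174,-0.0308,0,0],[0.0174,-0.0308,0,0],[0.0174,-0.0308,0,0],[0.0174,-0.0308,0,0],[0.0174,-0.0308,0,0]]'
python3 -m handwheel '[[0.0174,-0.0308,0,0],[0.0174,-0.0308,0,0],[0.0174,-0.0308,0,0],[0.0174,-0.0308,0,0],[0.0174,-0.0308,0,0],[0.0174,-0.0308,0,0],[0.0174,-0.0308,0,0],[0,0,0,0],[0,0,0,0],[0,0,0,0]]'
python3 - <<'E'
from h import *;import cv2
rem(584,218.8,90,17.4)
o=np.zeros((560,800,3),np.uint8)
for n,x0,w,h,k in(("top",0,56,80,7),("side",395,80,110,5)):
    im=r.snapshot(n)[:,:,::-1];cv2.imwrite(f"pics/{n}2.png",im);c=proj(n,[584,219,90])[0].astype(int)
    x,y=c[0]-w//2,c[1]-h//2;print(n,x,y);m=cv2.resize(np.ascontiguousarray(im[y:y+h,x:x+w]),None,fx=k,fy=k,interpolation=cv2.INTER_CUBIC);o[:m.shape[0],x0:x0+m.shape[1]]=m[:560]
cv2.imwrite("pics/overjig.png",o)
E
```

```text
time: 4.1
tool_pos: [479.7, -265.2, 144.9]
tcp_rot: [180.0, -0.0, 17.5]
ft_force: [-0.6, -0.3, -0.1]
finger_gap: 32.9
grip_force: 60.4
time: 4.8
tool_pos: [531.5, -21.6, 144.3]
tcp_rot: [-180.0, 0.0, 17.1]
ft_force: [0.9, 0.4, -0.3]
finger_gap: 32.9
grip_force: 60.4
time: 5.8
tool_pos: [583.3, 218.3, 144.0]
tcp_rot: [180.0, 0.1, 17.2]
ft_force: [1.4, -0.4, -1.5]
finger_gap: 32.8
grip_force: 60.4
t 5.8 pos [583.3 218.3 144. ] rot [1.7998e+02 6.0000e-02 1.7240e+01] F [ 1.4 -0.4 -1.5] gap 32.8 grip 60.4
tool shift mm [ 0.8 -0.3 54. ] turn -0.16
top 188 133
side 190 195
```

View pics/overjig.png

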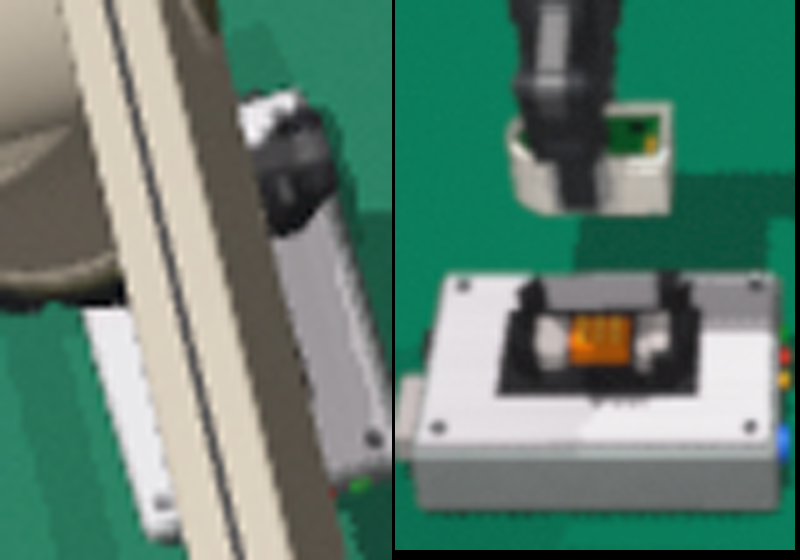

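The side view shows the unit gripped, with its nose at left (520,180) and tail at right (670,160), above the nest at (600,340). The top view is blocked by the arm. Next I'll check the V end and the alignment with an overlay and brightened darks.

```bash
cat > ov.py <<'E'
from h import *;import cv2
def outl(z):
    a=np.radians(np.linspace(90,-90,13));L=[(-31,17,z)]+[(14+17*np.cos(t),17*np.sin(t),z) for t in a]+[(-31,-17,z)];return L
def panel(im,n,x,y,w,h,k,curves):
    m=np.clip(255*(np.ascontiguousarray(im[y:y+h,x:x+w])/255.)**.5,0,255).astype(np.uint8)
    m=cv2.resize(m,None,fx=k,fy=k,interpolation=cv2.INTER_CUBIC)
    for P,col in curves:
        q=((proj(n,P)-[x,y]+.5)*k).astype(np.int32);cv2.polylines(m,[q],True,col,1)
    return m
def rect(a,b,z):return [(a,b,z),(-a,b,z),(-a,-b,z),(a,-b,z)]
E
python3 - <<'E'
from ov import *
J=[584,218.8,17.4];p=[583.3-1,218.3,17.2]
t=cv2.imread("pics/top0.png");s=cv2.imread("pics/side2.png")
a=panel(t,"top",195,145,50,65,8,[(place(J,rect(42,24,48)),(255,0,255)),(place(J,rect(75,52,44)),(0,0,255))])
b=panel(s,"side",210,205,66,85,6,[(place(p,np.array(outl(139))),(0,0,255)),(place(p,np.array(outl(139+28))),(0,0,255)),(place(J,rect(42,24,48)),(255,0,255)),(place(J,rect(75,52,44)),(0,0,255))])
o=np.zeros((530,800,3),np.uint8);o[:a.shape[0],:a.shape[1]]=a;o[:b.shape[0],402:402+b.shape[1]]=b[:530]
cv2.imwrite("pics/ov.png",o)
E
```

```text
(no output)
```

View pics/ov.png

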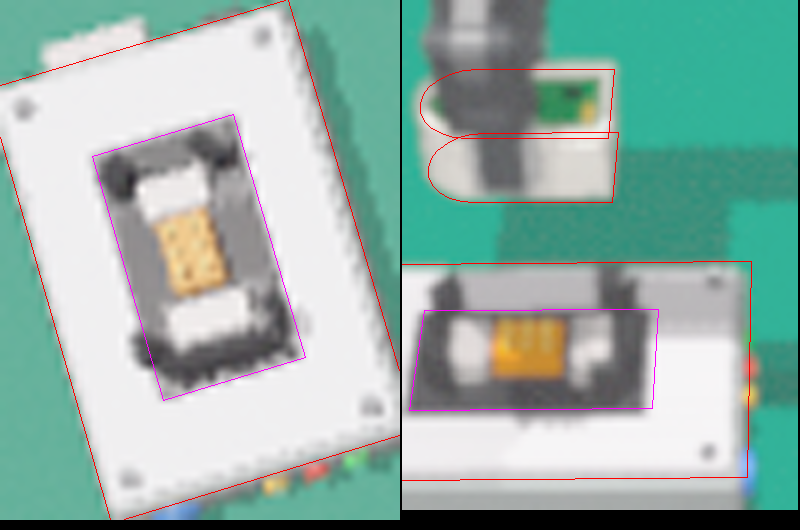

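V end confirmed: two posts at the top (+x), the wall at the tail end. The top overlay fits the jig, but the side view suggests the unit is about 1 px tailward of the nest. I'll measure the edges.

Run:
```python
from ov import *
s=cv2.cvtColor(cv2.imread("pics/side2.png"),cv2.COLOR_BGR2GRAY).astype(float)
s=cv2.GaussianBlur(s,(0,0),.6)
def offs(P,Q,w=3):  # horizontal/normal edge offset along a projected segment, in px along normal n
    a,b=proj("side",[P,Q]);d=(b-a)/np.linalg.norm(b-a);n=np.array([-d[1],d[0]]);n=n*np.sign(n[np.argmax(abs(n))])
    u=np.arange(-w,w+.01,.1);out=[]
    for f in np.linspace(.15,.85,9):
        c=a+f*(b-a);pts=(c+u[:,None]*n).astype(np.float32)
        v=cv2.remap(s.astype(np.float32),pts[:,:1],pts[:,1:],cv2.INTER_CUBIC).ravel();g=abs(np.gradient(v))
        out.append(u[g.argmax()])
    return np.round(out,1),n.round(2)
J=[584,218.8,17.4];p=[582.3,218.3,17.2]
def run(nm,pose,A,B):
    P=place(pose,[A,B]);print(nm,*offs(*P))
run("deck -x edge",J,(-75,-52,44),(-75,52,44))
run("deck +x edge",J,(75,-52,44),(75,52,44))
run("deck far edge",J,(-75,-52,44),(75,-52,44))
run("nest -x edge",J,(-42,0,48),(-42,24,48))
run("nest near edge",J,(-42,24,48),(42,24,48))
run("nest +x",J,(42,0,48),(42,24,48))
run("deck bottom near",J,(-75,52,0),(75,52,0))
for z in (0,):
  run("tail near vert",p,(-31,17,139),(-31,17,167))
  run("tail far top",p,(-31,-17,167),(-31,10,167))
  run("near bottom",p,(-31,17,139),(-10,17,139))
  run("far top",p,(-31,-17,167),(-14,-17,167))
print("mm/px",proj("side",[583,218,139])-proj("side",[593,218,139]),proj("side",[583,218,139])-proj("side",[583,228,139]))
```

```text
deck -x edge [-2.6 -2.6 -2.7 -2.3 -2.3 -2.3 -2.3 -2.3 -2.3] [1.   0.02]
deck +x edge [ 0.2 -0.2  0.4  0.1 -0.6  0.1  0.6  0.4  2.9] [0.98 0.18]
deck far edge [0.8 0.8 2.8 0.7 0.6 0.6 0.6 2.6 0.5] [0.01 1.  ]
nest -x edge [-0.8 -1.7 -1.6 -1.4 -1.6 -1.5 -1.4 -1.2 -1.3] [1.   0.06]
nest near edge [1.4 1.2 1.3 1.3 1.2 1.3 1.1 1.2 1.3] [0.01 1.  ]
nest +x [-0.8 -0.7 -1.5 -0.5 -1.4 -1.2 -0.2 -1.  -0.7] [0.99 0.15]
deck bottom near [-2.  -2.1 -2.1 -2.2 -2.3 -2.3 -2.4 -2.4 -2.5] [0.01 1.  ]
tail near vert [-0.6 -0.4 -0.4 -0.3 -0.3 -0.2 -0.1 -0.1  0. ] [ 1.   -0.07]
tail far top [ 0.2  0.2 -2.3 -2.6 -2.5 -2.4  0.4  0.5  0.6] [1.   0.09]
near bottom [-1.3 -1.3 -1.  -1.  -1.1 -1.1 -1.2 -1.2 -1.2] [0. 1.]
far top [-1.1 -1.1 -1.2  1.8  1.7  1.7  1.9  2.   2. ] [0. 1.]
mm/px [[4.67816306 0.98557268]] [[ 1.90955076 -3.27991771]]
```

```bash
python3 -m handwheel '[[0.001,-0.0007,0.02,0],[0,0,0.02,0],[0,0,0.015,0],[0,0,0.004,0],[0,0,0,0],[0,0,0,0]]'
python3 - <<'E'
from ov import *
rem(584,218.8,61.5,17.4)
im=r.snapshot("side")[:,:,::-1].copy();cv2.imwrite("pics/side3.png",im)
J=[584,218.8,17.4];q=r.sense()["tool_pos"];p=[q[0]-1,q[1],17.2];z=q[2]-5.5
C_=[(place(p,np.array(outl(z))),(0,0,255)),(place(p,np.array(outl(z+28))),(0,0,255)),(place(J,rect(42,24,44)),(255,0,255)),(place(J,rect(72.5,49.5,44)),(0,0,255))]
a=panel(im,"side",180,215,110,90,7,C_);cv2.imwrite("pics/ov3.png",a[:600,:800])
E
```

```text
time: 6.5
tool_pos: [585.0, 219.9, 86.3]
tcp_rot: [180.0, -0.1, 17.3]
ft_force: [0.9, 0.7, -0.7]
finger_gap: 32.6
grip_force: 60.4
t 6.5 pos [585.  219.9  86.3] rot [ 1.800e+02 -7.000e-02  1.733e+01] F [ 0.9  0.7 -0.7] gap 32.6 grip 60.4
tool shift mm [-1.3  0.8 24.8] turn -0.07
```

View pics/ov3.png

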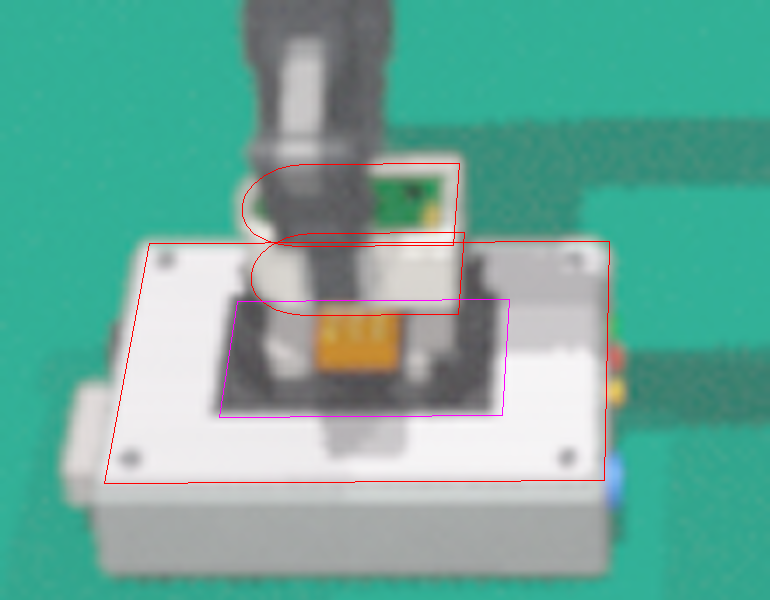

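Nest corners are (213,412) and (493,410); the unit's tail-bottom corner is (462,312). In this same view the unit needs about +2.5 mm along the jig's x and almost nothing sideways. I'll shift it and lower into the lead-in while watching force.

```bash
python3 -m handwheel '[[0.0025,0,0,0],[0,0,0.005,0],[0,0,0.004,0],[0,0,0.003,0],[0,0,0,0],[0,0,0,0]]'
python3 -c "
from h import *;rem(586,219,61.5,17.4)"
python3 -m handwheel '[[0,0,0.002,0],[0,0,0.002,0],[0,0,0,0],[0,0,0,0]]'
python3 - <<'E'
from ov import *
rem(586,219,61.5,17.4);print(r.sense()["wrist_torque"].round(2))
im=r.snapshot("side")[:,:,::-1].copy();cv2.imwrite("pics/ov4.png",panel(im,"side",195,225,80,60,10,[]))
E
```

```text
time: 7.15
tool_pos: [586.6, 220.7, 73.0]
tcp_rot: [180.0, 0.0, 17.4]
ft_force: [0.4, -1.0, -0.8]
finger_gap: 32.9
grip_force: 60.4
t 7.15 pos [586.6 220.7  73. ] rot [1.800e+02 3.000e-02 1.736e+01] F [ 0.4 -1.  -0.8] gap 32.9 grip 60.4
tool shift mm [-1.   1.4 11.5] turn -0.04
time: 7.55
tool_pos: [586.7, 220.7, 69.2]
tcp_rot: [-180.0, 0.0, 17.4]
ft_force: [0.2, -0.8, -1.0]
finger_gap: 32.8
grip_force: 60.4
t 7.55 pos [586.7 220.7  69.2] rot [-1.800e+02  1.000e-02  1.736e+01] F [ 0.2 -0.8 -1. ] gap 32.8 grip 60.4
tool shift mm [-1.2  1.4  7.7] turn -0.04
[-0.01 -0.01 -0.04]
```

View pics/ov4.png

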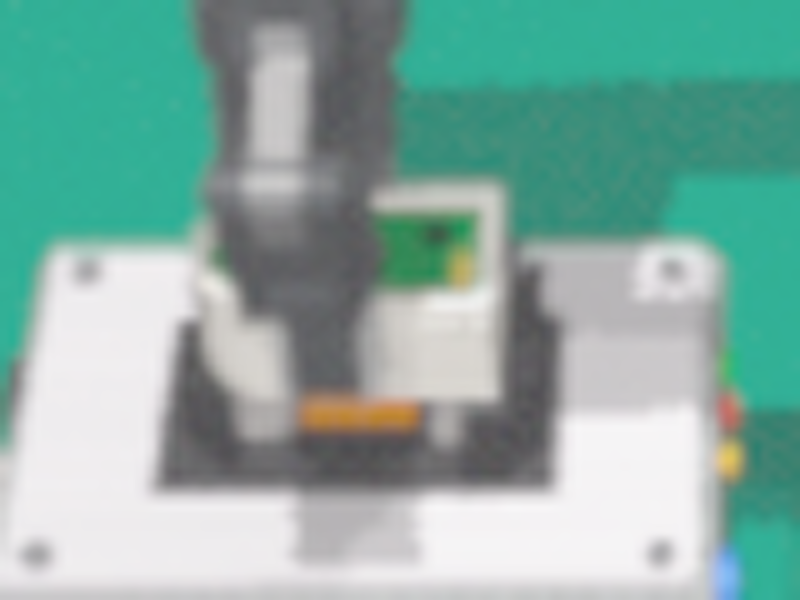

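The unit now sits between the wall at right (530,300) and the V posts at left (190,340), with the orange pin head just under it at (360,415) and no contact force. I'll go on in small steps, expecting the 3 N pin contact.

```bash
for i in 1 2 3; do python3 -m handwheel '[[0,0,0.001,0],[0,0,0.001,0],[0,0,0,0],[0,0,0,0]]'|grep -v grip; done; python3 -c "
from h import *;print(r.sense()['wrist_torque'].round(2))"
```

```text
time: 8.0
tool_pos: [586.9, 220.8, 67.6]
tcp_rot: [-180.0, -0.0, 17.4]
ft_force: [-1.3, 0.6, 1.5]
finger_gap: 33.2
time: 8.4
tool_pos: [587.0, 220.8, 65.5]
tcp_rot: [-180.0, -0.0, 17.4]
ft_force: [-0.5, -0.3, 3.1]
finger_gap: 32.6
time: 8.8
tool_pos: [586.9, 220.8, 63.5]
tcp_rot: [180.0, -0.0, 17.4]
ft_force: [-0.8, -0.1, 4.0]
finger_gap: 33.0
[-0.1   0.07  0.03]
```

Spring forces match the pins with no side load. Continuing to the stops.

```bash
for i in 1 2 3; do python3 -m handwheel '[[0,0,0.001,0],[0,0,0,0],[0,0,0,0]]'|grep -E "tool_pos|ft"; done; python3 -c "
from h import *;print(r.sense()['wrist_torque'].round(2))"
```

```text
tool_pos: [586.9, 220.8, 62.5]
ft_force: [-1.1, -0.2, 5.3]
tool_pos: [586.9, 220.8, 61.6]
ft_force: [-1.6, -0.3, 6.2]
tool_pos: [587.0, 220.8, 61.5]
ft_force: [-5.0, -1.2, 12.8]
[-0.28  0.8   0.  ]
```

Hard stop reached: z stalled at 61.5 and force jumped. I'll ease 1 mm back from the V (−5 N side load) and press on to a moderate push.

```bash
python3 -m handwheel '[[-0.001,0,0,0],[0,0,0,0],[0,0,0,0]]'|grep -E "tool_pos|ft"; python3 -m handwheel '[[0,0,0.0005,0],[0,0,0.0005,0],[0,0,0,0],[0,0,0,0]]'; python3 -c "
from h import *;print(r.sense()['wrist_torque'].round(2))"
```

```text
tool_pos: [586.9, 220.8, 61.5]
ft_force: [-0.4, -0.0, 8.9]
time: 10.4
tool_pos: [586.9, 220.8, 61.6]
tcp_rot: [180.0, -0.1, 17.4]
ft_force: [-4.0, -1.3, 16.1]
finger_gap: 33.0
grip_force: 62.5
[-0.23  0.79 -0.08]
```

```bash
python3 -m handwheel '[[-0.0006,0,0.0005,0],[0,0,0,0],[0,0,0,0],[0,0,0,0],[0,0,0,0],[0,0,0,0]]';python3 - <<'E'
from ov import *
rem(586,219,61.5,17.4);print(r.sense()["wrist_torque"].round(2))
im=r.snapshot("side")[:,:,::-1].copy();cv2.imwrite("pics/ov5.png",panel(im,"side",195,225,80,60,10,[]))
E
```

```text
time: 11.0
tool_pos: [586.9, 220.8, 61.5]
tcp_rot: [180.0, -0.2, 17.4]
ft_force: [-2.8, -1.0, 16.9]
finger_gap: 33.1
grip_force: 62.6
t 11.0 pos [586.9 220.8  61.5] rot [179.99  -0.22  17.36] F [-2.8 -1.  16.9] gap 33.1 grip 62.6
tool shift mm [-1.4  1.4  0. ] turn -0.04
[-0.21  0.62  0.1 ]
```

View pics/ov5.png

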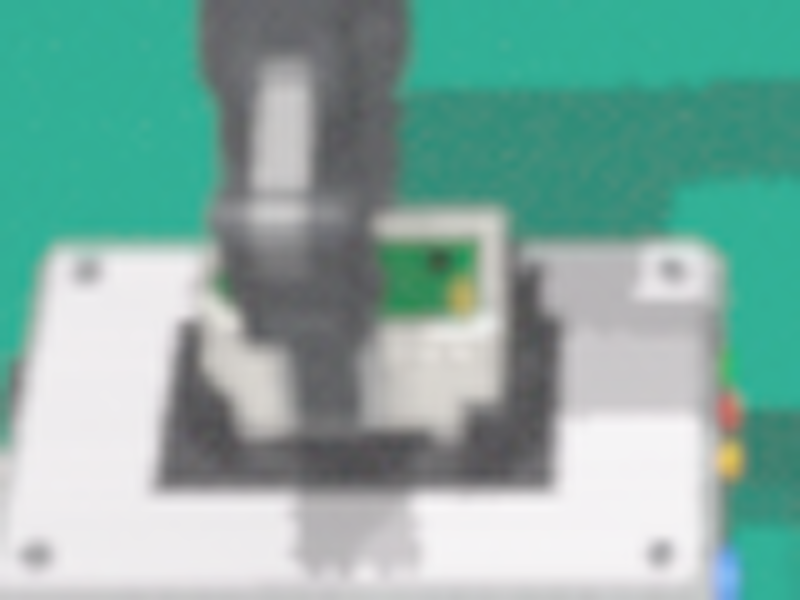

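The unit sits in the nest: the near cheek (480,410) and V post (225,410) overlap its side, the pin head is hidden, and the push holds at about 17 N with z unchanged. Handing in.

```bash
python3 -c "
from bench import r;print(r.hand_in())"
```

```text
the job is handed in; nothing more can be done
None
```

The open meter is in the nest, board up with its nose in the V end, pressed onto its stops and held down with a steady push of about 17 N; I handed the job in at about 11 s, and it returned no verdict.

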